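# Draw out the magnifier over the pill splitter and hold it there

## Robot

A 6-joint arm with a two-finger parallel gripper is mounted at the origin on the work surface. World frame = base frame: x ahead of the robot, y to its left, z up, the work surface at z = 0. Lengths are in m, angles in degrees, forces in N, time in s.
With the tool pointing down it reaches from about 0.375 to 0.9 m from the base axis. Payload 3.1 kg.
Tool frame: the origin (TCP) lies between the finger pads; the fingertips stand 14 mm ahead of it and the grasp point (between the pads) lies 5 mm behind it; z points along the fingers, y is the line along which they close (so a half turn about z gives the same grasp; the last joint's range is limited). The gripper opens to 87 mm and grips with 3 to 60 N. Pads are 19 mm wide; open, the fingers measure 117 mm over their backs; the gripper's body (75 mm by 190 mm) begins 51 mm behind the grasp point.
Start: joints at [62.825, 30.224, 82.088, -0, 67.689, -10.227], TCP at [0.182, 0.598, 0.237] pointing down, gripper open.
Joint ranges: [-176.69, 176.69], [-43.24, 126.21], [12.49, 139.97], [-82, 262], [0, 151.66], [-163.58, 163.58]. Speed limits (degrees/s): [159.86, 159.86, 180, 180, 180, 180].

## Interface

Orientations are given as [roll, pitch, yaw] about the fixed x, y, z axes, in that order (R = Rz(yaw) Ry(pitch) Rx(roll)).
In Python, from station import get_obs, optics, ticket gives the robot as it stands.
- The arm moves only by the tool step_arm, never from a script. Its argument "targets" is a list that holds one entry, the list of rows, each a list of 7 numbers: the opening in per cent of the stroke, from 0 (shut) to 100 (fully open), then the shift along the tool's x, y, z scaled (see below), then the turn, a rotation vector about the tool's x, y, z scaled (see below). A call has exactly 8 rows; each row shifts and turns the commanded pose from where the row before left it, along the tool's axes as they then stand; what a row does not reach is not made up. The controller multiplies each number of a shift by 0.5 m and each number of a turn by pi rad. A row lasts 1/10 s, in which the tool goes at most 50 mm and 8.59 degrees, less where a joint would pass 70% of its speed; a pose out of reach is approached as far as the arm can. A call with a number of a shift or a turn outside -1 to 1 is refused whole. A call with a gripper value outside its range is refused whole. The fingers move at their own pace and stop on an object; "grip_force" is the grip in N (left out, the last holds). Time passes only in rows, so rows that do not move let the fingers close, or fill a call up. It gives the time, the measured TCP pose, the force, the opening and the grip force at its end, in the units of the state.
- get_obs(): the state, without advancing time (a new reading comes with each control period).
- optics.capture(name): name is "scene" or "top" or "wrist"; returns a dict with "frame" (480x640x3 uint8, blue, green, red), "K" (3x3 intrinsics, pixels), "pose" (4x4, takes a point from camera to world coordinates); the wrist camera has in their place "tool_from_camera" (4x4, takes a point from camera to tool coordinates, whose origin is the TCP and whose axes are the flange's). Camera axes: x right, y down, z forward; pixel columns grow to the right and rows downward; lengths in m; the calibration is good to about 2 mm. The wrist camera is an equidistant fisheye: a pixel r from the principal point sees the ray r / f radians off the axis. A picture is of the moment at which its call begins: read the wrist's pose just before it. There is no depth.
- ticket.sign_off(): hands the job in; it is judged then, once.
The state is a dict: "t": time; "joint_positions": joint angles; "qd": joint speeds; "effort": joint torques, N m; "eef_pos": TCP position; "eef_rot": TCP orientation; "force": force on the tool from outside, world axes, zero at the start; "wrist_torque": the same for the moment, N m; "finger_gap": opening from 0.0 (shut) to 1.0 (fully open); "grasp_force": force on a finger pad.
Only numpy, scipy, OpenCV 4.12 (cv2) and the standard library are available. Lean on these libraries where they do the work, as an engineer would, in place of code of your own. Each camera call takes 0.05 s, during which the arm holds its last target. There are 200 camera calls.

## Task

Get the magnifier ready for checking the tablet in the blue pill splitter: press the orange release button on the white housing until the lens slide is unlatched and springs out a little, then take the black upright grip and pull the slide straight out, past its first stop and fully out to its second stop, so that the lens stands over the splitter. A spring draws the lens back, so finish while still holding the grip with the slide fully extended. Leave the splitter, bottle, cup and tweezer case where they stand.

Things in the scene. Friction and masses are not known exactly. Their poses are not given: they have to be found in the camera images.
- release_top (a point): Top centre of the orange mushroom button (32 mm wide cap, 92 mm above the shelf), near one end of the top of a white magnifier housing 70 x 180 mm and 72 mm high, screwed to the shelf. Its y axis is the pull direction of the slide: level, from the button along the housing to the grip and lens. The button is pressed straight down.
- release (a joint): Travel of the orange button in m: 0 up, 0.006 fully down. Pressing takes 1.5 N at first and 4.5 N at the bottom; it springs back when let go. From about 0.004 the catch of the lens slide is free and a spring pushes the slide out by about 20 mm within half a second; keep the button down until then. While the slide is latched it cannot be pulled.
- grip_center (a point): Centre of the free part of the black rubber grip of the lens slide: an upright square post 18 x 18 mm, 60 mm tall, from 60 to 120 mm above the shelf, on a white carriage 26 x 34 mm (top 61 mm above the shelf). This point is 96 mm above the shelf; x is across the slide, y the pull direction, z up. While latched it is 140 mm along the pull direction from the housing's centre (190 mm from the button), 50 mm clear of the housing's end. The housing's top is 72 mm above the shelf.
- lens_center (a point): Centre of the round lens with blue rim (76 mm wide, 10 mm thick, level, 50 mm above the shelf), 60 mm beyond the grip in the pull direction, carried by the slide.
- lens_slide (a joint): Travel of the lens slide (steel rod with grip and lens) out of the black outer tube, in m: 0 latched, about 0.02 at rest once released, 0.060 at the first stop. A spring draws it back towards 0.02 with up to 3 N.
- outer_tube (a joint): Travel of the black outer tube out of the housing, in m: 0 fully in, 0.060 fully out. It follows only when the lens slide is at its own stop, and rubs with 6 N, so the first stop is felt as a step in the pull. Second stop: both joints at 0.060, the grip 120 mm from its latched place.
- splitter_center (a point): Centre of the loose open blue pill splitter (44 x 70 mm tray, 22 mm high, 11 mm above the shelf here; its opened lid, 42 x 60 mm and 10 mm high, lies beyond it) with a white tablet inside. It stands under the place of the fully drawn lens. Not to be moved.
- bottle_center (a point): 50 mm up the axis of the amber glass dropper bottle, 38 mm wide and 112 mm tall with its bulb. Bystander.
- cup_center (a point): Half-way up the axis of the white plastic cup, 72 mm wide, 85 mm high. Bystander.
- case_center (a point): Centre of the flat steel tweezer case, 26 x 120 x 14 mm, long along its y axis. Bystander.
Not all that is in view belongs to the job. Of the things like the part that bears splitter_center, leave any that is purple, turquoise or yellow; of the rest the larger one is meant.

How it is judged (in metres and radians):
On the way, in this order (a step that is already met when the one before it is completed fails the run):
1. The button is pressed and the unlatched slide springs out a little by itself, the grip not touched (value of joint lens_slide above 0.01 m and value of joint outer_tube below 0.006 m and contact force between the fingers and lens_slide below 0.3 N), for 0.05 s.
2. The lens slide is drawn to its first stop (value of joint lens_slide above 0.054 m).
3. The outer tube follows to the second stop (value of joint each of lens_slide, outer_tube above 0.054 m), for 0.2 s.
At the end, for the whole second after the job is handed in: Both telescope joints are within 6 mm of their ends (second stop), the lens centre is within 30 mm of the splitter's centre seen from above, and the fingers are still on the slide's grip with over 1 N, holding it against its spring (all of step 3 and contact force between the fingers and lens_slide above 1 N and horizontal distance between lens_center and splitter_center below 0.03 m); the arm keeps its last pose, push and grip.
It fails at once if The pill splitter is shifted by more than 15 mm (distance of splitter_center from where it was at the start of the episode above 0.015 m).
It fails at once if The bottle, cup or tweezer case is shifted by more than 20 mm or knocked over (distance of any of bottle_center, cup_center, case_center from where it was at the start of the episode above 0.02 m).
It also fails if it takes over 42 s, if anything falls off the work surface, if the arm or the gripper's body presses on something with over 40 N, if the wrist force passes 120 N, or if a joint passes its speed limit or range.

## Working session

There is one attempt and no reset: what is moved stays moved. The work goes in short steps, Python scripts to look and compute and a tool call to move; the robot and the scene stay as the last step left them, time stands still between calls to the robot, and variables do not carry over. Pictures are saved under pics/ and viewed, at most 10 in all, crops included, and the job is handed in when it is done.

Besides the shell and the picture viewer there is one more tool, called as name([rows], argument=value, ...), one row to a line, values as JSON. step_arm: Moves the arm, as the interface text tells. Shifts and turns lie within -1 to 1; 1 stands for 0.5 m of shift or pi rad of turn. Its arguments: {"type":"object","properties":{"targets":{"type":"array"},"grip_force":{"type":"number"}},"required":["targets"]}

```bash
mkdir -p pics; python3 - <<'E'
from station import get_obs, optics
import cv2,pickle
d={}
for n in("scene","top"):
    c=optics.capture(n);d[n]=c;cv2.imwrite(f"pics/{n}0.png",c["frame"]);print(n,c["K"].tolist(),c["pose"].round(4).tolist())
pickle.dump(d,open("cams.pkl","wb"))
print(get_obs())
E
```

```text
scene [[522.8192652197358, 0.0, 322.7250886992512], [0.0, 522.8192652197358, 248.87153739247407], [0.0, 0.0, 1.0]] [[0.6589, 0.4241, -0.6212, 1.2792], [0.7519, -0.35, 0.5587, -0.5525], [0.0195, -0.8353, -0.5495, 0.6889], [0.0, 0.0, 0.0, 1.0]]
top [[547.254247562199, 0.0, 329.0161373356756], [0.0, 547.254247562199, 235.14188784805597], [0.0, 0.0, 1.0]] [[0.0153, -0.9919, 0.126, 0.4311], [-0.9999, -0.0146, 0.0062, 0.0433], [-0.0044, -0.1261, -0.992, 1.3553], [0.0, 0.0, 0.0, 1.0]]
{'t': 0.1, 'joint_positions': array([ 6.28237532e+01,  3.02721343e+01,  8.21483419e+01,  2.05508160e-03,
        6.76893187e+01, -1.02291598e+01]), 'qd': array([-0.00227665, -0.02714242, -0.04704527,  0.01082533,  0.0052496 ,
        0.13637621]), 'effort': array([ 2.85144406e-04, -4.40988207e+01, -1.77151680e+01,  6.35006418e-02,
        5.34061133e-02, -3.28021156e-05]), 'eef_pos': array([0.18187337, 0.59730208, 0.2356895 ]), 'eef_rot': array([-1.79892288e+02, -2.13675284e-02,  1.63052111e+02]), 'force': array([ 0.44505105,  0.29545251, -0.08843394]), 'wrist_torque': array([ 0.01840735, -0.02896152,  0.02019142]), 'grasp_force': 0.0, 'finger_gap': 0.9977383942380907}
```

View pics/scene0.png

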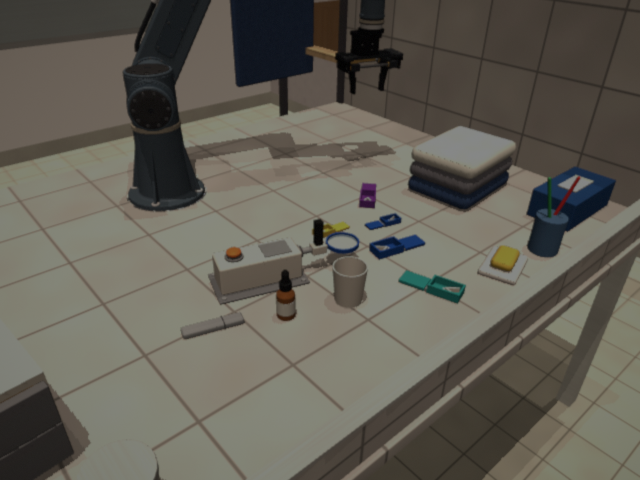

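View pics/top0.png

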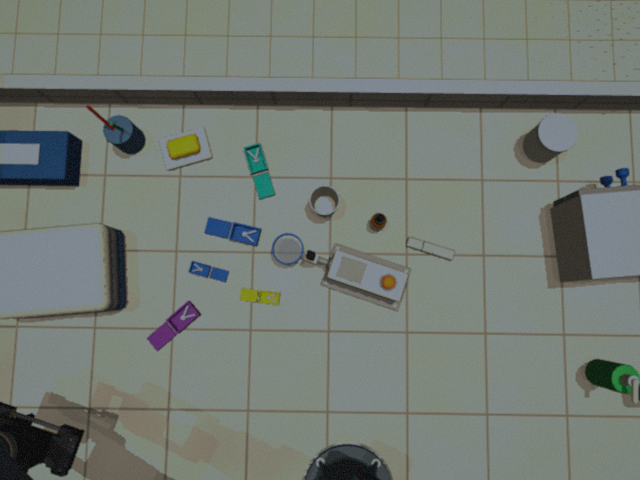

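The top view shows the button at about (388,282), the grip at (312,257), the lens at (288,249), and the large blue splitter tray at (246,235). The cup is at (323,201), close to the grip, and the bottle is at (378,222). I'll enlarge both views.

```bash
python3 - <<'E'
import cv2,pickle,numpy as np
d=pickle.load(open("cams.pkl","rb"))
t=d["top"]["frame"][190:315,220:420]; s=d["scene"]["frame"][180:330,200:440]
f=lambda a,k:cv2.convertScaleAbs(cv2.resize(a,None,fx=k,fy=k,interpolation=cv2.INTER_CUBIC),alpha=1.4)
cv2.imwrite("pics/t1.png",f(t,4)); cv2.imwrite("pics/s1.png",f(s,3))
E
```

```text
(no output)
```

View pics/t1.png

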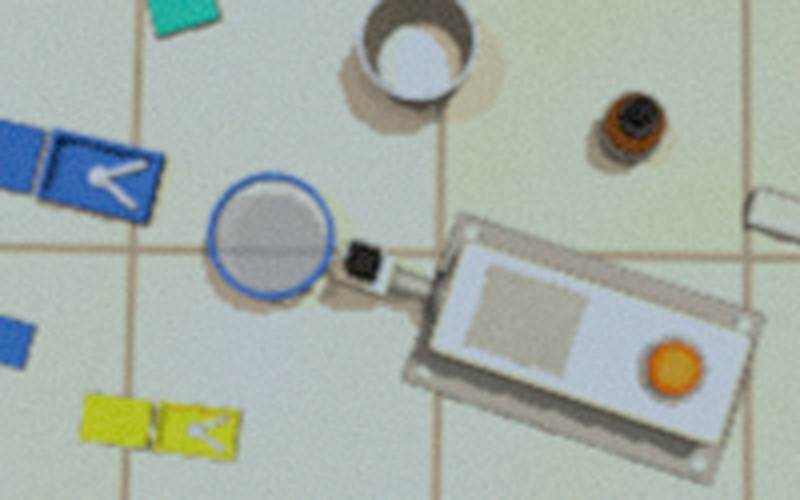

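View pics/s1.png

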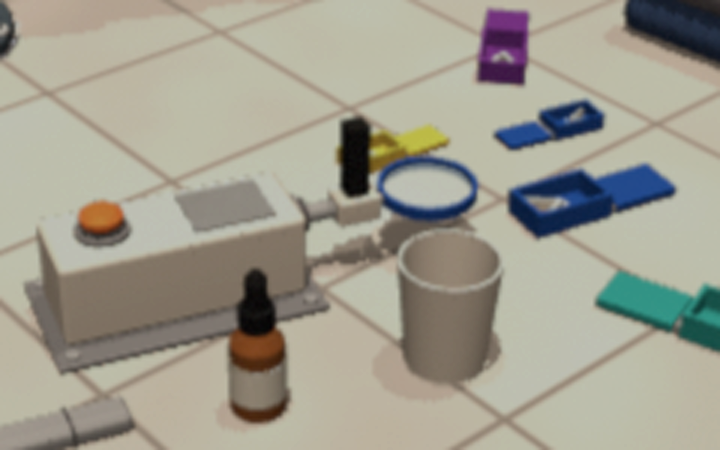

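Enlarged views, in full-image pixels:

| Point | Top | Scene |
|---|---|---|
| Button | (388.4,281.6) | (233.4,251) |
| Lens | (287.4,248.9) | (342,242.3) |
| Grip top | (310.4,254.9) | (318,220.5) |
| Tray | (245.4,233.9) | – |

The cup is beside the grip, on the side away from the robot.

```bash
cat > h.py <<'E'
import numpy as np,pickle
d=pickle.load(open("cams.pkl","rb"))
def at(n,u,v,z):
    c=d[n];P=c["pose"];r=P[:3,:3]@np.linalg.inv(c["K"])@[u,v,1];o=P[:3,3];return o+r*(z-o[2])/r[2]
E
python3 - <<'E'
from h import *
from station import get_obs
np.set_printoptions(precision=4,suppress=True)
B=at("top",388.4,281.6,.092);L=at("top",287.4,248.9,.05);G=at("top",310.4,254.9,.12);S=at("top",245.4,233.9,.018)
print("top B,L,G,S",B,L,G,S)
print("scene B,L,G",at("scene",233.4,251,.092),at("scene",342,242.3,.05),at("scene",318,220.5,.12))
print("cup",at("top",323.9,201.2,.085),"bottle",at("top",379.7,219,.11))
for q in(L,G):
    v=(q-B)[:2];print(np.hypot(*v),np.degrees(np.arctan2(v[1],v[0])))
u=(L-B)[:2];u/=np.hypot(*u);print("u",u,"final lens",L[:2]+.12*u,"S-",S[:2]-L[:2]-.12*u)
o=get_obs();print(o['eef_pos'],o['eef_rot'],o['t'])
E
```

```text
top B,L,G,S [ 0.4859 -0.087   0.092 ] [0.5622 0.1508 0.05  ] [0.5423 0.0926 0.12  ] [0.6011 0.258  0.018 ]
scene B,L,G [ 0.4936 -0.0923  0.092 ] [0.5643 0.1488 0.05  ] [0.5457 0.0915 0.12  ]
cup [0.673  0.0647 0.085 ] bottle [ 0.6285 -0.0649  0.11  ]
0.24976491346598784 72.19783887025723
0.18824786098422566 72.55091843716703
u [0.3057 0.9521] final lens [0.5989 0.2651] S- [ 0.0021 -0.0071]
[0.1819 0.5973 0.2357] [-179.8923   -0.0214  163.0521] 0.1
```

step_arm([
  [[0, -0.05, -0.056, 0, 0, 0, 0.0042], [0, -0.05, -0.056, 0, 0, 0, 0], [0, -0.05, -0.056, 0, 0, 0, 0], [0, -0.05, -0.056, 0, 0, 0, 0], [0, -0.05, -0.056, 0, 0, 0, 0], [0, -0.05, -0.056, 0, 0, 0, 0], [0, -0.05, -0.056, 0, 0, 0, 0], [0, -0.05, -0.056, 0, 0, 0, 0]],
], grip_force=30)

```text
t: 0.9
eef_pos: [0.3052, 0.3224, 0.2364]
eef_rot: [-180.0, -0.0, 162.3]
force: [1.6, -0.2, -0.0]
finger_gap: 0.354
grasp_force: 0.0
```

step_arm([
  [[0, -0.05, -0.056, 0, 0, 0, 0], [0, -0.05, -0.056, 0, 0, 0, 0], [0, -0.05, -0.056, 0, 0, 0, 0], [0, -0.05, -0.056, 0, 0, 0, 0], [0, -0.05, -0.056, 0, 0, 0, 0], [0, -0.05, -0.056, 0, 0, 0, 0], [0, -0.05, -0.056, 0, 0, 0, 0], [0, -0.05, -0.056, 0, 0, 0, 0]],
])

```text
t: 1.7
eef_pos: [0.4276, 0.0481, 0.2364]
eef_rot: [180.0, -0.0, 162.3]
force: [0.5, 0.1, 1.1]
finger_gap: 0.006
grasp_force: 0.0
```

step_arm([
  [[0, -0.05, -0.056, 0.02, 0, 0, 0], [0, -0.05, -0.056, 0.03, 0, 0, 0], [0, -0.05, -0.056, 0.03, 0, 0, 0], [0, -0.05, -0.056, 0.03, 0, 0, 0], [0, 0, 0, 0.03, 0, 0, 0], [0, 0, 0, 0.02, 0, 0, 0], [0, 0, 0, 0, 0, 0, 0], [0, 0, 0, 0, 0, 0, 0]],
])

```text
t: 2.5
eef_pos: [0.4881, -0.0867, 0.1566]
eef_rot: [180.0, -0.1, 162.4]
force: [0.7, -0.6, 0.4]
finger_gap: 0.004
grasp_force: 0.0
```

step_arm([
  [[0, 0, 0, 0.024, 0, 0, 0], [0, 0, 0, 0.024, 0, 0, 0], [0, 0, 0, 0.024, 0, 0, 0], [0, 0, 0, 0.02, 0, 0, 0], [0, 0, 0, 0.006, 0, 0, 0], [0, 0, 0, 0.004, 0, 0, 0], [0, 0, 0, 0.004, 0, 0, 0], [0, 0, 0, 0.002, 0, 0, 0]],
])

```text
t: 3.3
eef_pos: [0.4886, -0.0871, 0.103]
eef_rot: [180.0, 0.0, 162.3]
force: [-0.1, 0.8, 3.4]
finger_gap: 0.003
grasp_force: 1.8
```

step_arm([
  [[0, 0, 0, 0.002, 0, 0, 0], [0, 0, 0, 0.002, 0, 0, 0], [0, 0, 0, 0.001, 0, 0, 0], [0, 0, 0, 0, 0, 0, 0], [0, 0, 0, 0, 0, 0, 0], [0, 0, 0, 0, 0, 0, 0], [0, 0, 0, 0, 0, 0, 0], [0, 0, 0, 0, 0, 0, 0]],
])

```text
t: 4.1
eef_pos: [0.4886, -0.0874, 0.1001]
eef_rot: [180.0, -0.0, 162.3]
force: [-0.2, 3.3, 4.7]
finger_gap: 0.002
grasp_force: 2.2
```

```bash
python3 - <<'E'
from station import get_obs, optics
import cv2,numpy as np
f=lambda a,k:cv2.convertScaleAbs(cv2.resize(a,None,fx=k,fy=k,interpolation=cv2.INTER_CUBIC),alpha=1.4)
s=f(optics.capture("scene")["frame"][180:300,200:400],4); cv2.imwrite("pics/s2.png",s)
print(get_obs()['force'],get_obs()['eef_pos'])
E
```

```text
[0.29247052 4.27180764 4.04655299] [ 0.48863332 -0.08743713  0.10007077]
```

View pics/s2.png

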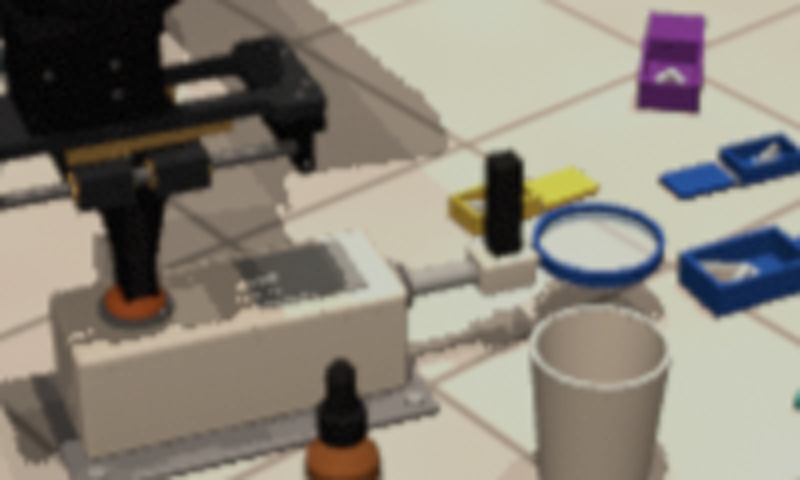

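The lens has shifted about 7.5 px outward in the scene view, to (349.5,241), so the slide is unlatched and has sprung out. Next I'll lift, open the gripper and move above the grip at about (0.550, 0.112).

step_arm([
  [[0, 0, 0, -0.03, 0, 0, 0], [0, 0, 0, -0.06, 0, 0, 0], [0, 0, 0, -0.08, 0, 0, 0], [100, 0, 0.03, -0.01, 0, 0, 0], [100, 0, 0.07, 0, 0, 0, 0], [100, 0.002, 0.08, 0, 0, 0, 0], [100, 0.002, 0.08, 0, 0, 0, 0], [100, 0, 0.08, 0, 0, 0, 0]],
])

```text
t: 4.95
eef_pos: [0.5393, 0.0756, 0.1898]
eef_rot: [-179.9, 0.1, 162.3]
force: [0.5, 0.5, -0.4]
finger_gap: 0.373
grasp_force: 0.0
```

step_arm([
  [[100, 0, 0.06, 0, 0, 0, 0], [100, 0, 0.02, 0, 0, 0, 0], [100, 0, 0, 0, 0, 0, 0], [100, 0, 0, 0, 0, 0, 0], [100, 0, 0, 0, 0, 0, 0], [100, 0, 0, 0, 0, 0, 0], [100, 0, 0, 0, 0, 0, 0], [100, 0, 0, 0, 0, 0, 0]],
])

```text
t: 5.75
eef_pos: [0.5506, 0.1126, 0.1902]
eef_rot: [-180.0, 0.0, 162.2]
force: [-0.3, 0.9, -0.5]
finger_gap: 0.992
grasp_force: 0.0
```

```bash
python3 - <<'E'
from station import get_obs, optics
import cv2,numpy as np
o=get_obs();w=optics.capture("wrist");cv2.imwrite("pics/w1.png",cv2.convertScaleAbs(w["frame"],alpha=1.4))
print(o['eef_pos'],o['eef_rot'],o['finger_gap'],w["K"].tolist(),w["tool_from_camera"].round(4).tolist())
E
```

```text
[0.55060012 0.11257483 0.19015031] [-1.79999163e+02  9.40732621e-03  1.62243819e+02] 0.9916475946515033 [[371.64829954431775, 0.0, 316.64094224443613], [0.0, 371.64829954431775, 240.62193587193275], [0.0, 0.0, 1.0]] [[0.0004, -0.9648, -0.263, 0.0728], [1.0, 0.0004, 0.0002, -0.0008], [-0.0001, -0.263, 0.9648, -0.1488], [0.0, 0.0, 0.0, 1.0]]
```

View pics/w1.png

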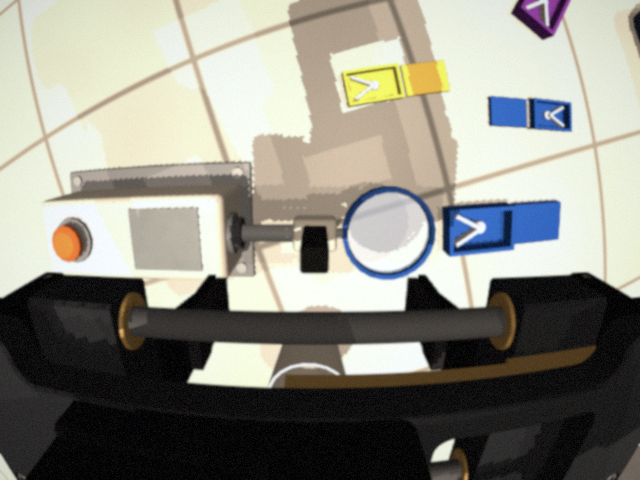

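The wrist view shows the grip post between the fingers, with its top at (313,263), the lens centred at (389,232), and the tray at about (478,230). I'll check the lateral offset.

```bash
python3 - <<'E'
import numpy as np
T=np.array([[0.0004,-0.9648,-0.263,0.0728],[1,0.0004,0.0002,-0.0008],[-0.0001,-0.263,0.9648,-0.1488]])
def p(u,v,z):
    x=np.array([u-316.64,v-240.62]);r=np.hypot(*x);a=r/371.65
    d=T[:,:3]@np.r_[np.sin(a)*x/r,np.cos(a)];return (T[:,3]+d*((.19-z)-T[2,3])/d[2]).round(4)
for n,a in dict(griptop=(313,263,.12),gripbase=(316,228,.061),lens=(389,232,.05),tray=(478,230,.018),button=(68,243,.09)).items(): print(n,p(*a))
E
```

```text
griptop [-0.0013 -0.003   0.07  ]
gripbase [ 0.0071 -0.0012  0.129 ]
lens [0.0013 0.0579 0.14  ]
tray [-0.0042  0.1522  0.172 ]
button [ 0.0029 -0.205   0.1   ]
```

step_arm([
  [[100, 0, -0.004, 0.04, 0, 0, 0], [100, 0, 0, 0.05, 0, 0, 0], [100, 0, 0, 0.05, 0, 0, 0], [100, 0, 0, 0.04, 0, 0, 0], [100, 0, 0, 0.018, 0, 0, 0], [0, 0, 0, 0, 0, 0, 0], [0, 0, 0, 0, 0, 0, 0], [0, 0, 0, 0, 0, 0, 0]],
], grip_force=30)

```text
t: 6.6
eef_pos: [0.5509, 0.1113, 0.0922]
eef_rot: [180.0, 0.1, 162.3]
force: [0.3, -0.3, -0.5]
finger_gap: 0.813
grasp_force: 0.0
```

step_arm([
  [[0, 0, 0, 0, 0, 0, 0], [0, 0, 0, 0, 0, 0, 0], [0, 0, 0, 0, 0, 0, 0], [0, 0, 0, 0, 0, 0, 0], [0, 0, 0, 0, 0, 0, 0], [0, 0, 0, 0, 0, 0, 0], [0, 0, 0, 0, 0, 0, 0], [0, 0, 0, 0, 0, 0, 0]],
])

```text
t: 7.4
eef_pos: [0.55, 0.1113, 0.091]
eef_rot: [180.0, -0.0, 162.3]
force: [0.7, -0.2, 0.4]
finger_gap: 0.206
grasp_force: 30.0
```

step_arm([
  [[0, 0, 0.01, 0, 0, 0, 0], [0, 0, 0.01, 0, 0, 0, 0], [0, 0, 0.01, 0, 0, 0, 0], [0, 0, 0.01, 0, 0, 0, 0], [0, 0, 0.01, 0, 0, 0, 0], [0, 0, 0.01, 0, 0, 0, 0], [0, 0, 0.01, 0, 0, 0, 0], [0, 0, 0.01, 0, 0, 0, 0]],
])

```text
t: 8.2
eef_pos: [0.5623, 0.1495, 0.091]
eef_rot: [-180.0, 0.0, 162.3]
force: [0.1, -3.4, -0.6]
finger_gap: 0.205
grasp_force: 30.0
```

step_arm([
  [[0, 0, 0.01, 0, 0, 0, 0], [0, 0, 0.01, 0, 0, 0, 0], [0, 0, 0.01, 0, 0, 0, 0], [0, 0, 0.01, 0, 0, 0, 0], [0, 0, 0.01, 0, 0, 0, 0], [0, 0, 0.01, 0, 0, 0, 0], [0, 0, 0.01, 0, 0, 0, 0], [0, 0, 0.01, 0, 0, 0, 0]],
])

```text
t: 9.0
eef_pos: [0.5743, 0.1866, 0.0909]
eef_rot: [-179.9, -0.0, 162.3]
force: [-0.7, -7.0, -0.2]
finger_gap: 0.203
grasp_force: 30.0
```

Past the first stop: the pull stepped from 3.4 to 7 N. About 20 mm remain, so I'll go on gently.

step_arm([
  [[0, 0, 0.008, 0, 0, 0, 0], [0, 0, 0.008, 0, 0, 0, 0], [0, 0, 0.008, 0, 0, 0, 0], [0, 0, 0.006, 0, 0, 0, 0], [0, 0, 0.004, 0, 0, 0, 0], [0, 0, 0.004, 0, 0, 0, 0], [0, 0, 0.002, 0, 0, 0, 0], [0, 0, 0, 0, 0, 0, 0]],
])

```text
t: 9.8
eef_pos: [0.5805, 0.2058, 0.091]
eef_rot: [-179.9, 0.0, 162.3]
force: [0.4, -6.0, -0.6]
finger_gap: 0.205
grasp_force: 30.0
```

step_arm([
  [[0, 0, 0.002, 0, 0, 0, 0], [0, 0, 0.002, 0, 0, 0, 0], [0, 0, 0.002, 0, 0, 0, 0], [0, 0, 0, 0, 0, 0, 0], [0, 0, 0, 0, 0, 0, 0], [0, 0, 0, 0, 0, 0, 0], [0, 0, 0, 0, 0, 0, 0], [0, 0, 0, 0, 0, 0, 0]],
])

```text
t: 10.6
eef_pos: [0.5812, 0.208, 0.091]
eef_rot: [-179.9, 0.0, 162.3]
force: [0.4, -7.7, 0.9]
finger_gap: 0.205
grasp_force: 30.0
```

```bash
python3 - <<'E'
from station import get_obs, optics
import cv2
o=get_obs();print(o['eef_pos'],o['force'],o['grasp_force'])
t=optics.capture("scene")["frame"][160:310,220:440]
cv2.imwrite("pics/s3.png",cv2.convertScaleAbs(cv2.resize(t,None,fx=3,fy=3,interpolation=cv2.INTER_CUBIC),alpha=1.4))
E
```

```text
[0.5812345  0.20797764 0.09095297] [ 0.40431249 -7.65271154  0.87467019] 30.000139481853694
```

View pics/s3.png

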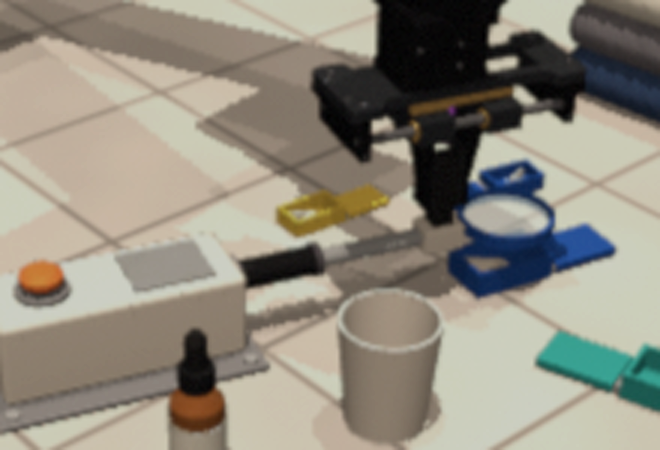

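The tube and rod are drawn out and the lens at (505,218) is over the tray. I'll push 3 mm more to confirm the hard stop.

step_arm([
  [[0, 0, 0.002, 0, 0, 0, 0], [0, 0, 0.002, 0, 0, 0, 0], [0, 0, 0.002, 0, 0, 0, 0], [0, 0, 0, 0, 0, 0, 0], [0, 0, 0, 0, 0, 0, 0], [0, 0, 0, 0, 0, 0, 0], [0, 0, 0, 0, 0, 0, 0], [0, 0, 0, 0, 0, 0, 0]],
])

```text
t: 11.45
eef_pos: [0.5813, 0.2082, 0.0908]
eef_rot: [-179.6, -0.1, 162.4]
force: [-1.4, -15.9, 2.1]
finger_gap: 0.205
grasp_force: 30.0
```

```bash
python3 -c "
from station import ticket
print(ticket.sign_off())"
```

```text
the job is handed in; nothing more can be done
None
```

The job is handed in with the slide against its second stop (pull force rose to 16 N with no further travel), the grip still held at 30 N, and the lens an estimated 7 mm from the splitter's centre; the sign-off gave no verdict.

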